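# Unlock the reagent cabinet

### The arm

A 6-joint arm with a two-finger parallel gripper is mounted at the origin on the work surface. World frame = base frame: x ahead of the robot, y to its left, z up, the work surface at z = 0. Lengths are in m, angles in rad, forces in N, time in s.
With the tool pointing down it reaches from about 0.3 to 0.95 m from the base axis. Payload 3.1 kg.
Tool frame: the origin (TCP) lies midway between the tips of the shut fingers; the grasp point (between the pads) lies env.tcp_to_grasp behind it (env.tcp_to_grasp is the distance from the TCP to the grasp point, in m); z points along the fingers, y is the line along which they close (so a half turn about z gives the same grasp; the last joint's range is limited). The gripper opens to 85 mm and grips with 20 to 120 N. Pads are 22 mm wide; open, the fingers measure 114 mm over their backs; the gripper's body (76 mm by 85 mm) begins 54 mm behind the grasp point. The pads swing forward as they close: fully open they stand 13 mm farther back than shut.
Start: joints at [1.033, 0.308, 1.634, -0, 1.2, -0.07], TCP at [0.282, 0.558, 0.231] pointing down, gripper open.
Joint ranges: [-3.06, 3.06], [-0.79, 1.96], [0.05, 2.63], [-1.19, 4.34], [0.05, 2.64], [-2.94, 2.94]. Speed limits (rad/s): [2.79, 2.79, 3.14, 3.14, 3.14, 3.14].

### API

Orientations are given as a rotation vector (axis times angle).
In Python, from bench import status, cams, env gives the robot as it stands.
- The arm moves only by the tool carry_out, never from a script. Its argument "increments" is text: rows parted by semicolons, each of 7 numbers parted by spaces: the shift along the tool's x, y, z in mm, then the turn, a rotation vector about the tool's x, y, z in units of 6 degrees (1.0 is 6 degrees), then the finger opening in mm, from 0 to 85.4. A call has 1 to 20 rows; each row is the pose to reach, as a shift and turn from the pose commanded when the call began, along the tool's axes at that moment; what a row does not reach only later rows make up. A row lasts 1/12 s, in which the tool goes at most 41.7 mm and 7.16 degrees, less where a joint would pass 70% of its speed; a pose out of reach is approached as far as the arm can. A call with a gripper value outside its range is refused whole. The fingers move at their own pace and stop on an object; "grip_force" is the grip in N (left out, the last holds). Time passes only in rows, so rows that repeat a pose let the fingers close. It gives the time, the measured TCP pose, the force, the opening and the grip force at its end, in the units of the state.
- status.state(): the state, without advancing time (a new reading comes with each control period).
- cams.capture(name): name is "scene" or "top"; returns (picture, depth): 400x640x3 uint8, blue, green, red; 400x640 float32, m along the optical axis (not along the pixel's ray), 0 where there is no reading.
- cams.camera_model(name): a dict with "fx", "fy", "cx", "cy" (pixels), "k1" (the pictures are not rectified: a ray, as slopes to the right and down, at radius r is drawn at 1 + k1 r^2 times it, then the intrinsics apply), "extrinsics" (4x4, takes a point from camera to world coordinates). Camera axes: x right, y down, z forward; pixel columns grow to the right and rows downward; lengths in m; the calibration is good to about 2 mm. A picture is of the moment at which its call begins. camera_model takes no time and is no camera call.
- env.sign_off(): hands the job in; it is judged then, once.
Trained networks look in the newest picture that a camera, given by its name, has taken for a name from the list of things; names that differ only in an ending like _2 or _b are one class to them, and where a whole thing is asked for, a point or a joint stands for the part that bears it (a point fixed in the world has none). Each returns a list of dicts, best first, with "confidence" (0 to 1); they miss things now and then, are a little off and sometimes report something else, mostly with a low value. They report only what shows in the picture. A call takes as long as a camera call.
- cams.boxes_of(query, camera): "location" ([x, y, z] in m, in world coordinates, good to about 4 mm: the middle of the surface that is visible of it).
- cams.silhouettes(query, camera): "mask" (400x640 bool, what is visible of it).
- cams.pinpoint(query, camera): "location" ([x, y, z] in m, in world coordinates, good to about 4 mm: a listed point, or the origin of a listed thing).
The state is a dict: "time_s": time; "joint_positions": joint angles; "qd": joint speeds; "joint_efforts": joint torques, N m; "eef_pos": TCP position; "tcp_rot": TCP orientation; "ft_force": force on the tool from outside, world axes, zero at the start; "moment": the same for the moment, N m; "gripper_width": finger opening in m; "grip_force": force on a finger pad.
Only numpy, scipy, OpenCV 4.12 (cv2) and the standard library are available. Lean on these libraries where they do the work, as an engineer would, in place of code of your own. Each camera call takes 0.05 s, during which the arm holds its last target. There are 200 camera calls.

### The job

Take the red key from its stand, feel for the keyhole in the lock on top of the white cabinet and put the key in fully home, then turn it clockwise until the bolt lets go and the drawer springs out. Leave the key turned in the lock and let go of it. Do not force the key, and leave the blue key and everything else where it is.

Things in the scene. Friction and masses are not known exactly. Their poses are not given: they have to be found in the camera images.
- red_key_centre (a point): The key to use: centre of its red plastic handle, a block 12 mm (key x) by 38 mm (key y) by 30 mm tall; grip it across its 12 mm. At the start the key stands upright, tip down, loosely in a slot of the wooden stand and may lean by some 3 degrees. Key z points from the tip up to the handle. Weighs 30 to 65 g.
- red_key_tip (a point): Lowest point of the red key, 47 mm below the handle's centre, on the key's axis. The handle ends 32 mm above it; then comes a round shaft 5 mm thick; the lowest 10 mm are a flat steel bit 14 mm wide (key y), 4.8 mm thick (key x), narrowed to 10 x 4 mm over the last 4 mm. Fits the lock either way round (half a turn is the same).
- key_stand: Wooden block 60 x 130 x 30 mm, fixed to the bench, origin at the centre of its underside. Two slots, 6.5 x 17 mm and 22 mm deep, 32 mm to either side of its centre along its y; each holds a key (red or blue, either way) whose y runs along the block's y and whose tip stands 8 mm above the bench.
- safe: White steel cabinet, 240 mm (x) by 260 mm (y), 120 mm high, fixed to the bench; origin at the centre of its underside, x to its back, y to its left. The lock is in its top, 30 mm in front of its centre. If the key presses on it anywhere with more than 40 N the key is spoilt: keep pushes to about 10 N.
- lock_plate (a point): Centre of a 32 (x) by 44 mm (y) opening in the red lock frame (56 x 100 mm, 2 mm proud), level with the cabinet's top; axes as the cabinet's. In it lies a flat steel insert, face at this height, with the keyhole: a slot 17 mm long (x), 6.5 mm wide (y). The insert sits off-centre: the slot's centre is anywhere up to 11 mm from here along +y or -y (0 along x), unmeasured: feel for it.
- lock_turn (a joint): Turn of the lock's barrel under the insert, rad: 0 locked, in line with the keyhole, growing clockwise from above, stop at 1.5; stays where left. The insert is 6 mm thick and the bit cannot turn in it: the key turns only when home, tip on the lock's floor 19 mm below the insert's face; then it is caught. About 0.2 rad of play and 0.1 N m to turn; the bolt is free from about 0.9.
- drawer (a joint): Grey drawer in the cabinet's front (-x side), m: 0 shut, 0.05 stop. A spring drives it out to about 0.05 once the bolt is free; it cannot be opened while bolted.
- blue_key: The wrong key, same as the red one but with a blue handle; stands in the other slot; a bystander, origin at its tip.
- vial: Small amber vial, 26 mm wide, 55 mm tall; bystander, origin at the centre of its underside.
- amber_bottle: Amber bottle, 68 mm wide, 160 mm tall; bystander, origin at the centre of its underside.
- white_jar: White jar, 68 mm wide, 80 mm tall; bystander, origin at the centre of its underside.
- beaker: Glass beaker, 72 mm wide, 85 mm tall; bystander, origin at the centre of its underside.
- oil_bottle: Amber bottle with white cap, 60 mm wide, 130 mm tall; bystander, origin at the centre of its underside.
- top_jar: Yellow jar, 48 mm wide, 50 mm tall, standing on top of the cabinet near its back; bystander, origin at the centre of its underside.
- spatula: Steel spatula, 190 mm long, lying flat; bystander, origin at the centre of its underside.

How it is judged:
On the way, in this order (a step that is already met when the one before it is completed fails the run):
1. the red key is fully home in the lock, not yet turned (z of red_key_tip in the frame of lock_plate below -0.016 m and horizontal distance between red_key_tip and lock_plate below 0.016 m and angle between red_key_tip's own z axis and vertical below 0.2 rad and value of joint lock_turn below 0.4 rad and value of joint drawer below 0.005 m), for 0.1 s.
2. the key, home in the lock, has turned it and the drawer has sprung out (z of red_key_tip in the frame of lock_plate below -0.016 m and horizontal distance between red_key_tip and lock_plate below 0.016 m and angle between red_key_tip's own z axis and vertical below 0.2 rad and value of joint lock_turn above 0.8 rad and value of joint drawer above 0.035 m), for 0.1 s.
At the end, for the whole second after the job is handed in: The red key is left in the lock, its tip at least 16 mm below the insert's face and within 16 mm of the plate's centre, leaning less than 0.2 rad, at rest; the lock is turned past 0.8 rad and the drawer stands open by more than 35 mm (all of step 2 and linear speed of red_key below 0.03 m/s); the robot touches nothing.
It fails at once if the key is forced: more than 40 N between the red key and the cabinet (contact force between red_key and safe above 40 N).
It fails at once if the blue key or another bystander is moved by more than 20 mm (distance of any of blue_key, vial, amber_bottle, white_jar, beaker, oil_bottle, top_jar, spatula from where it was at the start of the episode above 0.02 m).
It fails at once if an upright bystander is tipped over (angle between any of blue_key, vial, amber_bottle, white_jar, beaker, oil_bottle, top_jar's own z axis and vertical above 0.5 rad).
It also fails if it takes over 72 s, if anything falls off the work surface, if the arm or the gripper's body presses on something with over 40 N, if the wrist force passes 120 N, or if a joint passes its speed limit or range.

## Working session

There is one attempt and no reset: what is moved stays moved. The work goes in short steps, Python scripts to look and compute and a tool call to move; the robot and the scene stay as the last step left them, time stands still between calls to the robot, and variables do not carry over. Pictures are saved under pics/ and viewed, at most 10 in all, crops included, and the job is handed in when it is done.

Besides the shell and the picture viewer there is one more tool, called after ">>>" by a JSON object that holds its "name" and its "arguments". carry_out: Moves the arm, as the interface text tells. Its arguments: {"type":"object","properties":{"increments":{"type":"string"},"grip_force":{"type":"number"}},"required":["increments"]}

```bash
mkdir -p pics; cat > h.py <<'E'
import numpy as np, cv2
from bench import status, cams, env
def cloud(cam,depth):
    m=cams.camera_model(cam); K=np.array([[m['fx'],0,m['cx']],[0,m['fy'],m['cy']],[0,0,1.]])
    v,u=np.mgrid[0:400,0:640]
    p=cv2.undistortPoints(np.dstack([u,v]).reshape(-1,1,2).astype(float),K,np.array([m['k1'],0,0,0.])).reshape(400,640,2)
    P=np.dstack([p*depth[...,None],depth]); T=np.array(m['extrinsics'])
    return P@T[:3,:3].T+T[:3,3]
E
python3 - <<'E'
from h import *
np.set_printoptions(precision=4,suppress=True)
for c in('scene','top'):
    im,d=cams.capture(c); cv2.imwrite(f'pics/{c}0.png',im); np.savez(f'{c}0.npz',im=im,d=d)
    for q in('red_key_centre','red_key_tip','key_stand','safe','lock_plate','blue_key','top_jar'):
        r=cams.pinpoint(q,c); print(c,q,[(np.round(x['location'],4),round(x['confidence'],2)) for x in r[:2]])
print(env.tcp_to_grasp, status.state())
E
```

```text
scene red_key_centre [(array([ 0.5086, -0.2109,  0.0529]), 0.54), (array([ 0.5996,  0.17  , -0.0006]), 0.44)]
scene red_key_tip [(array([ 0.5114, -0.2125,  0.0108]), 0.48)]
scene key_stand [(array([ 0.5074, -0.2422, -0.0004]), 0.63), (array([ 0.5979,  0.1689, -0.0007]), 0.2)]
scene safe [(array([ 0.5968,  0.1674, -0.0001]), 0.79)]
scene lock_plate [(array([0.5726, 0.1587, 0.1171]), 0.7)]
scene blue_key [(array([ 0.5053, -0.2743,  0.0108]), 0.41)]
scene top_jar [(array([0.6801, 0.1835, 0.1194]), 0.87), (array([0.573 , 0.1591, 0.1194]), 0.3)]
top red_key_centre [(array([ 0.5046, -0.2094,  0.0541]), 0.45), (array([0.4545, 0.4952, 0.0031]), 0.28)]
top red_key_tip []
top key_stand [(array([ 0.5125, -0.2404, -0.0005]), 0.76)]
top safe [(array([0.6012, 0.1644, 0.0021]), 0.73)]
top lock_plate []
top blue_key [(array([ 0.5052, -0.2709,  0.0075]), 0.4)]
top top_jar [(array([0.6787, 0.1781, 0.1196]), 0.5)]
0.0187 {'time_s': 0.8, 'joint_positions': array([ 1.0333,  0.308 ,  1.6338, -0.    ,  1.1997, -0.0697]), 'qd': array([ 0.0008,  0.0002,  0.0001,  0.0005,  0.0003, -0.001 ]), 'joint_efforts': array([ -0.0008, -41.5226, -27.7063,  -0.0002,   0.0007,  -0.    ]), 'eef_pos': array([0.2819, 0.5578, 0.2313]), 'tcp_rot': array([0.7281, 3.056 , 0.    ]), 'ft_force': array([ 0.3974, -0.5672,  0.2488]), 'moment': array([0.0122, 0.0147, 0.0273]), 'grip_force': 0.0, 'gripper_width': 0.08532694956503832}
```

View pics/scene0.png

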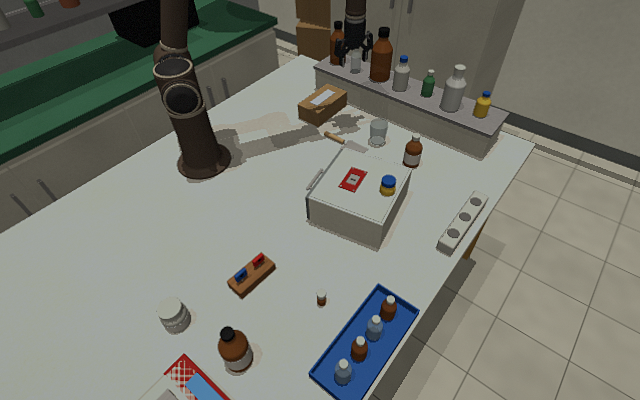

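View pics/top0.png

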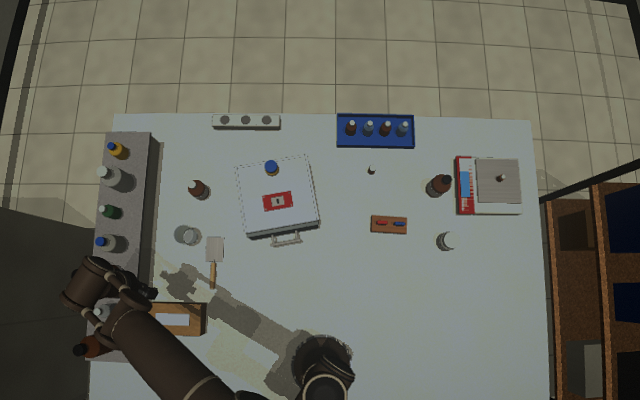

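Scene: stand at (250,273), red key at (258,260), lock at (352,180). Top: lock at (277,202), cabinet slightly rotated, red key at (382,223). Next I'll measure yaw angles and centres.

```bash
python3 - <<'E'
from h import *
np.set_printoptions(precision=4,suppress=True)
def rect(P,n):
    r=cv2.minAreaRect((P[:,:2]*1000).astype(np.float32)); print(n,len(P),'c',np.round(r[0],1),'size',np.round(r[1],1),'ang',round(r[2],2),'z',np.round(np.percentile(P[:,2],[5,50,95]),4),'mean',P.mean(0))
for c in('scene','top'):
    f=np.load(f'{c}0.npz'); im=f['im']; P=cloud(c,f['d']); hsv=cv2.cvtColor(im,cv2.COLOR_BGR2HSV)
    x,y,z=P[...,0],P[...,1],P[...,2]; ok=f['d']>0
    near=lambda cx,cy,r:(np.hypot(x-cx,y-cy)<r)&ok
    red=((hsv[...,0]<6)|(hsv[...,0]>174))&(hsv[...,1]>150)&(hsv[...,2]>60)
    blue=(hsv[...,0]>100)&(hsv[...,0]<130)&(hsv[...,1]>130)
    rect(P[near(.598,.168,.2)&(abs(z-.119)<.004)],c+' cab')
    rect(P[near(.573,.159,.08)&(abs(z-.12)<.006)&red],c+' frame')
    rect(P[near(.508,-.242,.09)&(abs(z-.03)<.004)],c+' stand')
    for m,n in((red,'red'),(blue,'blue')):
        k=near(.508,-.242,.09)&(z>.035)&m
        rect(P[k],c+n); k2=k&(z>np.percentile(z[k],90)-.005); rect(P[k2],c+n+'top')
s=np.load('scene0.npz')['im'][155:205,325:380]; t=np.load('top0.npz')['im'][182:222,250:305]
cv2.imwrite('pics/c1.png',np.hstack([cv2.resize(a,(390,390),interpolation=cv2.INTER_CUBIC) for a in(s,t)]))
E
```

```text
scene cab 3720 c [594.6 165.8] size [249.3 266.7] ang 11.11 z [0.1181 0.1209 0.1227] mean [0.603  0.1525 0.1208]
scene frame 240 c [569.9 158. ] size [53.1 97.7] ang 11.18 z [0.1205 0.1232 0.1255] mean [0.5709 0.1571 0.1232]
scene stand 588 c [ 506.7 -241.7] size [131.1  63.4] ang 85.97 z [0.0277 0.0312 0.0335] mean [ 0.5134 -0.2481  0.031 ]
scenered 83 c [ 509.7 -212.8] size [33.4 11.6] ang 84.77 z [0.0481 0.0666 0.0729] mean [ 0.5113 -0.2145  0.0628]
sceneredtop 41 c [ 509.1 -212.6] size [32.7 11.3] ang 87.64 z [0.067  0.0702 0.073 ] mean [ 0.51   -0.2124  0.0704]
sceneblue 92 c [ 506.8 -276.6] size [33.8  9.7] ang 85.17 z [0.0491 0.066  0.0726] mean [ 0.5082 -0.2773  0.0632]
scenebluetop 45 c [ 506.8 -276.5] size [33.6  9.7] ang 85.17 z [0.0676 0.0702 0.0731] mean [ 0.5068 -0.2767  0.0705]
top cab 3891 c [592.8 164.5] size [252.8 258. ] ang 11.08 z [0.116  0.1198 0.1226] mean [0.5935 0.1647 0.1196]
top frame 239 c [570.9 159.4] size [54.  97.7] ang 11.48 z [0.1175 0.1217 0.1251] mean [0.5708 0.159  0.1215]
top stand 398 c [ 505.4 -242.2] size [131.2  60.7] ang 86.89 z [0.0266 0.0297 0.0332] mean [ 0.5037 -0.2409  0.0298]
topred 31 c [ 507.7 -210.2] size [ 8.8 35.3] ang 1.47 z [0.0629 0.0698 0.0735] mean [ 0.5076 -0.2104  0.0693]
topredtop 23 c [ 507.3 -210.2] size [ 7.6 35.5] ang 0.11 z [0.0684 0.071  0.0741] mean [ 0.5072 -0.2109  0.0709]
topblue 27 c [ 504.7 -273.1] size [ 8.7 33.7] ang 0.33 z [0.0644 0.0697 0.0742] mean [ 0.5043 -0.2721  0.0696]
topbluetop 19 c [ 504.3 -272.8] size [ 7.9 33.1] ang 0.33 z [0.0692 0.0704 0.0743] mean [ 0.5038 -0.2722  0.0711]
```

View pics/c1.png

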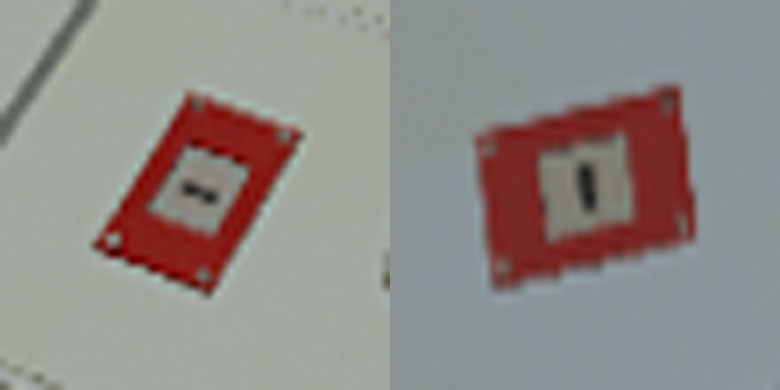

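The slot shows near the opening's centre in the crop. That could be a decoy, so I'll check it by feel. The measurements agree: lock (0.5705, 0.1588), cabinet yaw 11.2°, red key (0.5078, −0.2105), stand yaw −3.5°. Moving above the key.

>>> {"name": "carry_out", "arguments": {"increments": "-548 -584 81 0 0 11.12 45;-548 -584 81 0 0 11.12 45;-548 -584 81 0 0 11.12 45;-548 -584 81 0 0 11.12 45;-548 -584 81 0 0 11.12 45;-548 -584 81 0 0 11.12 45;-548 -584 81 0 0 11.12 45;-548 -584 81 0 0 11.12 45;-548 -584 81 0 0 11.12 45;-548 -584 81 0 0 11.12 45;-548 -584 81 0 0 11.12 45;-548 -584 81 0 0 11.12 45;-548 -584 81 0 0 11.12 45;-548 -584 81 0 0 11.12 45;-548 -584 81 0 0 11.12 45;-548 -584 81 0 0 11.12 45;-548 -584 81 0 0 11.12 45;-548 -584 81 0 0 11.12 45;-548 -584 81 0 0 11.12 45;-548 -584 81 0 0 11.12 45", "grip_force": 30}}

```text
time_s: 2.47
eef_pos: [0.5094, -0.2162, 0.1505]
tcp_rot: [2.289, 2.145, -0.0]
ft_force: [0.7, -0.2, 0.2]
gripper_width: 0.0451
grip_force: 0.0
```

```bash
cat >> h.py <<'E'
from scipy.spatial.transform import Rotation as Ro
def pose():
    s=status.state(); R=Ro.from_rotvec(s['tcp_rot']).as_matrix(); return s,np.array(s['eef_pos']),R
def plan(x,y,z,th):
    s,p,R=pose(); t=np.radians(th); c,n=np.cos(t),np.sin(t)
    G=np.array([[-n,c,0],[c,n,0],[0,0,-1.]]); G=np.c_[[-n,c,0],[c,n,0],[0,0,-1.]]
    d=R.T@(np.array([x,y,z])-p)*1000; w=Ro.from_matrix(R.T@G).as_rotvec()
    print('shift',d.round(1),'turn',np.round(np.degrees(w)/6,2),'| t',round(s['time_s'],2),'p',p.round(4),'th',np.degrees(np.arctan2(R[1,1],R[0,1])).round(2),'q',s['joint_positions'].round(2),'F',s['ft_force'].round(2),'M',s['moment'].round(2),'w',round(s['gripper_width'],4),'g',round(s['grip_force'],1))
E
python3 -c "
from h import *
plan(.5078,-.2107,.039,-3.5)"
```

```text
shift [  5.7  -2.2 111.5] turn [ 0.03  0.03 -0.04] | t 2.47 p [ 0.5094 -0.2162  0.1505] th -3.72 q [-0.48  0.26  1.87 -0.    1.   -0.41] F [ 0.66 -0.24  0.24] M [-0.02 -0.05  0.04] w 0.0451 g 0.0
```

>>> {"name": "carry_out", "arguments": {"increments": "5.7 -2.2 30 0 0 0 45;5.7 -2.2 70 0 0 0 45;5.7 -2.2 95 0 0 0 45;5.7 -2.2 111 0 0 0 45;5.7 -2.2 111 0 0 0 45;5.7 -2.2 111 0 0 0 30;5.7 -2.2 111 0 0 0 20;5.7 -2.2 111 0 0 0 12;5.7 -2.2 111 0 0 0 5;5.7 -2.2 111 0 0 0 5;5.7 -2.2 111 0 0 0 5;5.7 -2.2 111 0 0 0 5;5.7 -2.2 111 0 0 0 5", "grip_force": 50}}

```text
time_s: 3.55
eef_pos: [0.5085, -0.2057, 0.041]
tcp_rot: [2.285, 2.148, 0.004]
ft_force: [5.3, 0.3, 4.4]
gripper_width: 0.0111
grip_force: 50.6
```

```bash
python3 -c "
from h import *
plan(.5078,-.2107,.15,-3.5)"
```

```text
shift [  -5.2    0.3 -109. ] turn [ 0.05  0.02 -0.01] | t 3.55 p [ 0.5085 -0.2057  0.041 ] th -3.53 q [-0.46  0.42  1.93  0.    0.78 -0.4 ] F [5.25 0.25 4.44] M [-0.06 -0.96  0.01] w 0.0111 g 50.6
```

>>> {"name": "carry_out", "arguments": {"increments": "0 0 -5 0 0 0 5;0 0 -15 0 0 0 5;0 0 -30 0 0 0 5;0 0 -60 0 0 0 5;0 0 -95 0 0 0 5;0 0 -130 0 0 0 5;0 0 -160 0 0 0 5;0 0 -160 0 0 0 5;0 0 -160 0 0 0 5"}}

```text
time_s: 4.3
eef_pos: [0.5052, -0.2049, 0.2004]
tcp_rot: [2.288, 2.152, -0.001]
ft_force: [0.5, 0.6, -1.8]
gripper_width: 0.0109
grip_force: 50.2
```

```bash
python3 - <<'E'
from h import *
plan(.5078,-.2107,.2,-3.5)
for c in('scene','top'):
    im,d=cams.capture(c); P=cloud(c,d); s,p,R=pose()
    m=cams.camera_model(c); T=np.linalg.inv(m['extrinsics']); q=T[:3,:3]@p+T[:3,3]
    u,v=int(m['fx']*q[0]/q[2]+m['cx']),int(m['fy']*q[1]/q[2]+m['cy']); print(c,u,v)
    if c=='scene': cv2.imwrite('pics/grip1.png',cv2.resize(im[v-40:v+40,u-40:u+40],(560,560),interpolation=cv2.INTER_CUBIC))
    for n in('red_key_tip','red_key_centre'):
        r=cams.pinpoint(n,c); print(n,[(np.round(x['location'],4),round(x['confidence'],2)) for x in r[:2]])
    sl=cams.silhouettes('red_key_tip',c)
    for k in sl[:1]:
        M=k['mask']&(d>0); Q=(P[M]-p)@R*1000; print(len(Q),k['confidence'],np.percentile(Q,[2,50,98],axis=0).round(1))
        for a in range(-35,40,8):
            b=Q[(Q[:,2]>=a)&(Q[:,2]<a+8)]
            if len(b): print(a,len(b),np.median(b,0).round(1),b.min(0).round(1),b.max(0).round(1))
E
```

```text
shift [-5.7  2.9  0.4] turn [-0.    0.01 -0.  ] | t 4.3 p [ 0.5052 -0.2049  0.2004] th -3.52 q [-0.46  0.19  1.85 -0.    1.1  -0.4 ] F [ 0.47  0.63 -1.77] M [-0.05  0.   -0.06] w 0.0109 g 50.2
scene 250 226
red_key_tip [(array([ 0.5047, -0.2127,  0.1648]), 0.47), (array([ 5.978e-01,  1.686e-01, -4.000e-04]), 0.37)]
red_key_centre [(array([ 0.507 , -0.2383, -0.002 ]), 0.66), (array([ 0.5054, -0.2118,  0.2128]), 0.61)]
top 386 217
red_key_tip [(array([0.3607, 0.4024, 0.0016]), 0.5)]
red_key_centre []
201 0.49 [[374.9 129.1  20.8]
 [395.9 146.6  28.7]
 [423.1 173.1  79.8]]
13 5 [395.9 146.3  20.1] [381.5 139.7  18. ] [400.6 160.5  20.8]
21 100 [398.5 151.7  25.9] [376.7 130.3  21.6] [417.9 173.1  29. ]
29 27 [394.7 148.9  30.1] [376.6 132.3  29.1] [414.4 173.7  34.8]
37 3 [407.  134.9  39.6] [386.5 133.5  39.1] [410.7 136.8  39.8]
```

View pics/grip1.png

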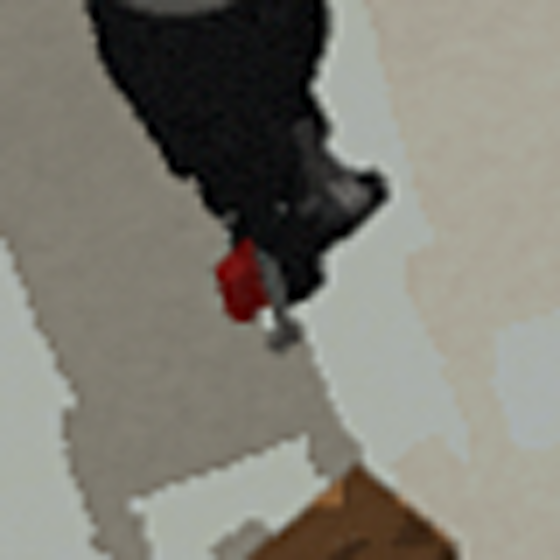

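Crop: red handle at about (240,285), bit at (283,335). The key is held and hangs about 34 mm below the TCP. Moving it above the lock.

```bash
python3 -c "
from h import *
plan(.5646,.1576,.2,101.2)"
```

```text
shift [364.9  37.4  -1.9] turn [-1.000e-02 -3.000e-02 -1.745e+01] | t 4.7 p [ 0.5049 -0.2043  0.1978] th -3.52 q [-0.46  0.19  1.85 -0.    1.1  -0.4 ] F [-0.4  -0.36  0.3 ] M [-0.01 -0.03 -0.02] w 0.0111 g 50.2
```

>>> {"name": "carry_out", "arguments": {"increments": "364.9 37.4 -2 0 0 -17.45 5;364.9 37.4 -2 0 0 -17.45 5;364.9 37.4 -2 0 0 -17.45 5;364.9 37.4 -2 0 0 -17.45 5;364.9 37.4 -2 0 0 -17.45 5;364.9 37.4 -2 0 0 -17.45 5;364.9 37.4 -2 0 0 -17.45 5;364.9 37.4 -2 0 0 -17.45 5;364.9 37.4 -2 0 0 -17.45 5;364.9 37.4 -2 0 0 -17.45 5;364.9 37.4 -2 0 0 -17.45 5;364.9 37.4 -2 0 0 -17.45 5;364.9 37.4 -2 0 0 -17.45 5;364.9 37.4 -2 0 0 -17.45 5;364.9 37.4 -2 0 0 -17.45 5;364.9 37.4 -2 0 0 -17.45 5;364.9 37.4 -2 0 0 -17.45 5;364.9 37.4 -2 0 0 -17.45 5;364.9 37.4 -2 0 0 -17.45 5"}}

```text
time_s: 6.28
eef_pos: [0.5655, 0.1572, 0.2011]
tcp_rot: [0.304, -3.127, 0.0]
ft_force: [0.3, 0.8, -1.1]
gripper_width: 0.0112
grip_force: 50.1
```

```bash
python3 - <<'E'
from h import *
plan(.5646,.1576,.2,101.2)
for c in('scene','top'):
    im,d=cams.capture(c); P=cloud(c,d); s,p,R=pose()
    np.savez(f'{c}2.npz',im=im,d=d,p=p,R=R)
    hsv=cv2.cvtColor(im,cv2.COLOR_BGR2HSV)
    m=cams.camera_model(c); T=np.linalg.inv(m['extrinsics'])
    if c=='scene':
        q=T[:3,:3]@p+T[:3,3]; u,v=int(m['fx']*q[0]/q[2]+m['cx']),int(m['fy']*q[1]/q[2]+m['cy']); print(u,v,'depth',q[2],m['fx'])
        cv2.imwrite('pics/lock1.png',cv2.resize(im[v-35:v+35,u-35:u+35],(560,560),interpolation=cv2.INTER_CUBIC))
    red=((hsv[...,0]<6)|(hsv[...,0]>174))&(hsv[...,1]>130)&(hsv[...,2]>50)&(P[...,2]>.15)&(np.linalg.norm(P-p,axis=2)<.08)
    Q=(P[red]-p)@R*1000
    if len(Q): print(c,'red handle in tool frame',len(Q),np.percentile(Q,[2,50,98],axis=0).round(1))
    for n in('red_key_tip','red_key_centre'):
        r=cams.pinpoint(n,c); print(n,[(((np.array(x['location'])-p)@R*1000).round(1),round(x['confidence'],2)) for x in r[:3]])
E
```

```text
shift [0.8 0.6 1.1] turn [-0.   -0.   -0.02] | t 6.28 p [0.5655 0.1572 0.2011] th 101.11 q [ 0.2   0.27  1.75 -0.    1.12 -1.57] F [ 0.31  0.79 -1.15] M [-0.01  0.    0.05] w 0.0112 g 50.1
352 159 depth 1.1288509019344353 378.55054327054467
scene red handle in tool frame 37 [[-22.2  -8.3 -30.3]
 [-15.6  -4.9 -21.1]
 [ -8.5   1.1  -2.8]]
red_key_tip [(array([-6.3,  0.8, 34.3]), 0.47)]
red_key_centre [(array([ -3.6,   0.6, -12.1]), 0.51)]
top red handle in tool frame 2 [[ 12.9  34.9 -50.2]
 [ 13.2  36.4 -50. ]
 [ 13.6  37.8 -49.8]]
red_key_tip [(array([ -77.3, -355.8,  203.9]), 0.47)]
red_key_centre []
```

View pics/lock1.png

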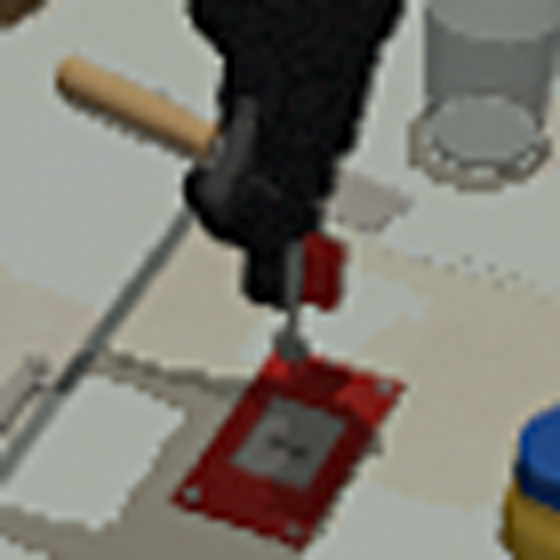

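Picture: key tip at about (290,345), above the frame. The visible slot at (290,443) is centred in the insert. The tip is at tool (−6, 0.5, 34), consistent with the grasp. Descending gently.

>>> {"name": "carry_out", "arguments": {"increments": "0.5 0 15 0 0 0 5;0.5 0 28 0 0 0 5;0.5 0 36 0 0 0 5;0.5 0 40 0 0 0 5;0.5 0 41 0 0 0 5;0.5 0 42 0 0 0 5;0.5 0 43 0 0 0 5;0.5 0 43 0 0 0 5;0.5 0 43 0 0 0 5", "grip_force": 30}}

```text
time_s: 7.33
eef_pos: [0.5655, 0.1572, 0.1588]
tcp_rot: [-0.306, 3.126, 0.0]
ft_force: [-0.3, 0.2, 0.8]
gripper_width: 0.0111
grip_force: 50.1
```

```bash
python3 -c "
from h import *
plan(.5646,.1576,.154,101.2)"
```

```text
shift [0.8 0.6 4.8] turn [-0.    0.01 -0.  ] | t 7.33 p [0.5655 0.1572 0.1588] th 101.18 q [ 0.2   0.31  1.79 -0.    1.04 -1.57] F [-0.31  0.18  0.8 ] M [0.04 0.02 0.02] w 0.0111 g 50.1
```

>>> {"name": "carry_out", "arguments": {"increments": "0 0 1 0 0 0 5;0 0 2 0 0 0 5;0 0 2 0 0 0 5;0 0 2 0 0 0 5"}}

```text
time_s: 7.67
eef_pos: [0.565, 0.1571, 0.1563]
tcp_rot: [0.306, -3.127, 0.0]
ft_force: [-0.0, -0.9, -1.4]
gripper_width: 0.0111
grip_force: 50.1
```

>>> {"name": "carry_out", "arguments": {"increments": "0 0 0.5 0 0 0 5;0 0 1 0 0 0 5;0 0 1 0 0 0 5;0 0 1 0 0 0 5"}}

```text
time_s: 8.0
eef_pos: [0.565, 0.1571, 0.1552]
tcp_rot: [0.306, -3.127, 0.0]
ft_force: [-0.2, -0.8, -0.4]
gripper_width: 0.0113
grip_force: 50.1
```

>>> {"name": "carry_out", "arguments": {"increments": "0 0 0.5 0 0 0 5;0 0 1 0 0 0 5;0 0 1 0 0 0 5;0 0 1 0 0 0 5"}}

```text
time_s: 8.33
eef_pos: [0.565, 0.1571, 0.1542]
tcp_rot: [0.306, -3.126, 0.0]
ft_force: [0.5, 0.1, -0.9]
gripper_width: 0.0113
grip_force: 50.1
```

>>> {"name": "carry_out", "arguments": {"increments": "0 0 0.5 0 0 0 5;0 0 1 0 0 0 5;0 0 1 0 0 0 5;0 0 1 0 0 0 5"}}

```text
time_s: 8.67
eef_pos: [0.565, 0.1571, 0.1532]
tcp_rot: [0.306, -3.127, -0.0]
ft_force: [-1.2, -0.1, -0.1]
gripper_width: 0.011
grip_force: 50.1
```

>>> {"name": "carry_out", "arguments": {"increments": "0 0 0.3 0 0 0 5;0 0 0.6 0 0 0 5;0 0 0.6 0 0 0 5;0 0 0.6 0 0 0 5"}}

```text
time_s: 9.0
eef_pos: [0.565, 0.1571, 0.1526]
tcp_rot: [0.306, -3.127, 0.0]
ft_force: [-0.5, 0.6, 0.5]
gripper_width: 0.011
grip_force: 50.1
```

>>> {"name": "carry_out", "arguments": {"increments": "0 0 0.3 0 0 0 5;0 0 0.6 0 0 0 5;0 0 0.6 0 0 0 5;0 0 0.6 0 0 0 5"}}

```text
time_s: 9.33
eef_pos: [0.565, 0.1571, 0.152]
tcp_rot: [0.306, -3.127, 0.0]
ft_force: [-0.4, -0.5, -0.2]
gripper_width: 0.0112
grip_force: 50.1
```

>>> {"name": "carry_out", "arguments": {"increments": "0 0 0.3 0 0 0 5;0 0 0.6 0 0 0 5;0 0 0.6 0 0 0 5;0 0 0.6 0 0 0 5"}}

```text
time_s: 9.67
eef_pos: [0.565, 0.1572, 0.1515]
tcp_rot: [0.306, -3.127, -0.0]
ft_force: [0.0, 0.4, -0.3]
gripper_width: 0.011
grip_force: 50.1
```

>>> {"name": "carry_out", "arguments": {"increments": "0 0 0.3 0 0 0 5;0 0 0.6 0 0 0 5;0 0 0.6 0 0 0 5;0 0 0.6 0 0 0 5"}}

```text
time_s: 10.0
eef_pos: [0.5651, 0.1571, 0.1509]
tcp_rot: [0.306, -3.127, 0.0]
ft_force: [-0.2, 0.4, -0.3]
gripper_width: 0.0109
grip_force: 50.1
```

>>> {"name": "carry_out", "arguments": {"increments": "0 0 0.3 0 0 0 5;0 0 0.6 0 0 0 5;0 0 0.6 0 0 0 5;0 0 0.6 0 0 0 5"}}

```text
time_s: 10.33
eef_pos: [0.565, 0.1571, 0.1502]
tcp_rot: [0.306, -3.127, 0.0]
ft_force: [0.4, 0.3, 0.1]
gripper_width: 0.0111
grip_force: 50.1
```

>>> {"name": "carry_out", "arguments": {"increments": "0 0 0.3 0 0 0 5;0 0 0.6 0 0 0 5;0 0 0.6 0 0 0 5;0 0 0.6 0 0 0 5"}}

```text
time_s: 10.67
eef_pos: [0.5652, 0.1572, 0.1499]
tcp_rot: [-0.306, 3.126, 0.0]
ft_force: [-1.0, -0.7, 0.4]
gripper_width: 0.0111
grip_force: 50.3
```

>>> {"name": "carry_out", "arguments": {"increments": "0 0 0.3 0 0 0 5;0 0 0.6 0 0 0 5;0 0 0.6 0 0 0 5;0 0 0.6 0 0 0 5"}}

```text
time_s: 11.0
eef_pos: [0.5651, 0.1574, 0.1489]
tcp_rot: [-0.306, 3.126, 0.001]
ft_force: [0.1, 0.8, -0.2]
gripper_width: 0.0112
grip_force: 50.1
```

>>> {"name": "carry_out", "arguments": {"increments": "0 0 0.3 0 0 0 5;0 0 0.6 0 0 0 5;0 0 0.6 0 0 0 5;0 0 0.6 0 0 0 5"}}

```text
time_s: 11.33
eef_pos: [0.565, 0.1574, 0.1483]
tcp_rot: [0.306, -3.126, -0.001]
ft_force: [0.1, 1.0, -0.1]
gripper_width: 0.0114
grip_force: 50.1
```

>>> {"name": "carry_out", "arguments": {"increments": "0 0 0.5 0 0 0 5;0 0 1 0 0 0 5;0 0 1 0 0 0 5;0 0 1 0 0 0 5"}}

```text
time_s: 11.67
eef_pos: [0.565, 0.1574, 0.1475]
tcp_rot: [-0.306, 3.127, 0.001]
ft_force: [0.2, 2.0, 1.1]
gripper_width: 0.0113
grip_force: 50.2
```

>>> {"name": "carry_out", "arguments": {"increments": "0 0 0.5 0 0 0 5;0 0 1 0 0 0 5;0 0 1 0 0 0 5;0 0 1 0 0 0 5"}}

```text
time_s: 12.0
eef_pos: [0.5651, 0.1574, 0.1465]
tcp_rot: [-0.306, 3.126, 0.001]
ft_force: [-0.8, 3.0, 1.0]
gripper_width: 0.0111
grip_force: 50.3
```

```bash
python3 - <<'E'
from h import *
plan(.5646,.1576,.14,101.2)
im,d=cams.capture('scene'); s,p,R=pose()
cv2.imwrite('pics/lock2.png',cv2.resize(im[140:210,317:387],(560,560),interpolation=cv2.INTER_CUBIC))
for n in('red_key_tip','red_key_centre'):
    r=cams.pinpoint(n,'scene'); print(n,[(x['location'],((np.array(x['location'])-p)@R*1000).round(1),round(x['confidence'],2)) for x in r[:2]])
E
```

```text
shift [0.4 0.3 6.5] turn [ 0.    0.   -0.01] | t 12.0 p [0.5651 0.1574 0.1465] th 101.17 q [ 0.2   0.33  1.79  0.    1.02 -1.57] F [-0.79  2.97  0.97] M [0.64 0.11 0.04] w 0.0111 g 50.3
red_key_tip [([0.5711, 0.1568, 0.1133], array([-5.8, -1.7, 33.2]), 0.47), ([0.7124, -0.1812, 0.0017], array([ -78.9, -360.8,  144.7]), 0.2)]
red_key_centre [([0.5689, 0.1584, 0.161], array([ -3.9,   0.3, -14.5]), 0.52)]
```

View pics/lock2.png

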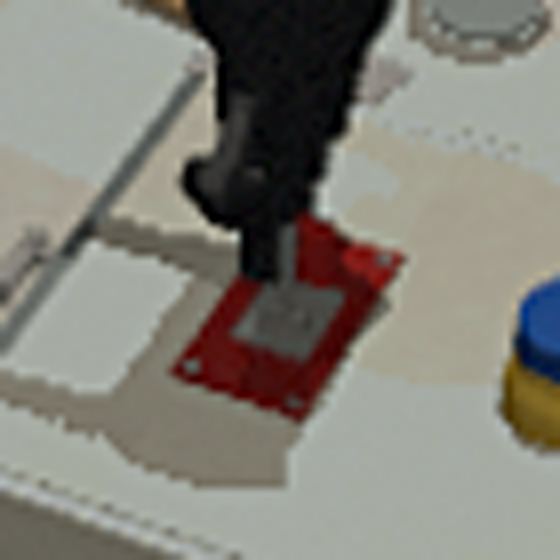

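The key has entered the slot: the tip is about 6 mm below the face and Fz is near 0. A +y side force of 3 N means it is rubbing one wall, so I'll ease 0.8 mm to +y and continue.

>>> {"name": "carry_out", "arguments": {"increments": "0 0.4 0 0 0 0 5;0 0.8 0 0 0 0 5;0 0.8 0 0 0 0 5;0 0.8 0 0 0 0 5"}}

```text
time_s: 12.48
eef_pos: [0.5649, 0.1575, 0.1463]
tcp_rot: [0.306, -3.127, 0.001]
ft_force: [-0.8, 1.6, 0.3]
gripper_width: 0.011
grip_force: 50.3
```

>>> {"name": "carry_out", "arguments": {"increments": "0 0 0.5 0 0 0 5;0 0 1 0 0 0 5;0 0 1 0 0 0 5;0 0 1 0 0 0 5"}}

```text
time_s: 12.82
eef_pos: [0.5647, 0.1575, 0.1452]
tcp_rot: [0.306, -3.126, 0.001]
ft_force: [0.2, 0.8, -0.4]
gripper_width: 0.0112
grip_force: 50.1
```

>>> {"name": "carry_out", "arguments": {"increments": "0 0 0.5 0 0 0 5;0 0 1 0 0 0 5;0 0 1 0 0 0 5;0 0 1 0 0 0 5"}}

```text
time_s: 13.15
eef_pos: [0.5648, 0.1577, 0.1443]
tcp_rot: [0.306, -3.126, 0.001]
ft_force: [-0.3, 0.2, -0.3]
gripper_width: 0.0114
grip_force: 50.2
```

>>> {"name": "carry_out", "arguments": {"increments": "0 0 0.5 0 0 0 5;0 0 1 0 0 0 5;0 0 1.5 0 0 0 5;0 0 2 0 0 0 5;0 0 2 0 0 0 5"}}

```text
time_s: 13.57
eef_pos: [0.5648, 0.1579, 0.1423]
tcp_rot: [0.306, -3.126, 0.0]
ft_force: [-0.1, -0.0, -0.4]
gripper_width: 0.0109
grip_force: 50.2
```

>>> {"name": "carry_out", "arguments": {"increments": "0 0 0.5 0 0 0 5;0 0 1 0 0 0 5;0 0 1.5 0 0 0 5;0 0 2 0 0 0 5;0 0 2 0 0 0 5"}}

```text
time_s: 13.98
eef_pos: [0.5648, 0.1579, 0.1403]
tcp_rot: [0.306, -3.126, 0.0]
ft_force: [1.2, -0.0, -1.0]
gripper_width: 0.0115
grip_force: 50.2
```

>>> {"name": "carry_out", "arguments": {"increments": "0 0 0.5 0 0 0 5;0 0 1 0 0 0 5;0 0 1.5 0 0 0 5;0 0 2 0 0 0 5;0 0 2 0 0 0 5"}}

```text
time_s: 14.4
eef_pos: [0.5648, 0.1579, 0.1383]
tcp_rot: [0.306, -3.126, 0.0]
ft_force: [1.3, -0.4, -1.2]
gripper_width: 0.0112
grip_force: 50.2
```

>>> {"name": "carry_out", "arguments": {"increments": "0 0 0.5 0 0 0 5;0 0 1 0 0 0 5;0 0 1.5 0 0 0 5;0 0 1.5 0 0 0 5"}}

```text
time_s: 14.73
eef_pos: [0.5648, 0.1579, 0.1369]
tcp_rot: [0.306, -3.126, 0.0]
ft_force: [-0.4, -0.8, -0.7]
gripper_width: 0.0112
grip_force: 50.2
```

>>> {"name": "carry_out", "arguments": {"increments": "0 0 0.4 0 0 0 5;0 0 0.8 0 0 0 5;0 0 0.8 0 0 0 5;0 0 0.8 0 0 0 5"}}

```text
time_s: 15.07
eef_pos: [0.5649, 0.1579, 0.1361]
tcp_rot: [0.306, -3.127, 0.0]
ft_force: [-0.8, 0.2, -1.4]
gripper_width: 0.0115
grip_force: 50.2
```

>>> {"name": "carry_out", "arguments": {"increments": "0 0 0.3 0 0 0 5;0 0 0.6 0 0 0 5;0 0 0.6 0 0 0 5;0 0 0.6 0 0 0 5"}}

```text
time_s: 15.4
eef_pos: [0.5649, 0.1579, 0.1355]
tcp_rot: [0.306, -3.127, 0.0]
ft_force: [-0.2, 1.1, -0.7]
gripper_width: 0.0112
grip_force: 50.2
```

>>> {"name": "carry_out", "arguments": {"increments": "0 0 0.3 0 0 0 5;0 0 0.6 0 0 0 5;0 0 0.6 0 0 0 5;0 0 0.6 0 0 0 5"}}

```text
time_s: 15.73
eef_pos: [0.5649, 0.1579, 0.1349]
tcp_rot: [0.306, -3.127, 0.0]
ft_force: [0.4, 0.5, -1.4]
gripper_width: 0.0113
grip_force: 50.2
```

>>> {"name": "carry_out", "arguments": {"increments": "0 0 0.3 0 0 0 5;0 0 0.6 0 0 0 5;0 0 0.6 0 0 0 5;0 0 0.6 0 0 0 5"}}

```text
time_s: 16.07
eef_pos: [0.5649, 0.1579, 0.1343]
tcp_rot: [0.306, -3.127, 0.0]
ft_force: [-0.3, 0.3, -0.2]
gripper_width: 0.0114
grip_force: 50.2
```

>>> {"name": "carry_out", "arguments": {"increments": "0 0 0.3 0 0 0 5;0 0 0.6 0 0 0 5;0 0 0.6 0 0 0 5;0 0 0.6 0 0 0 5"}}

```text
time_s: 16.4
eef_pos: [0.565, 0.1579, 0.1341]
tcp_rot: [-0.306, 3.127, 0.0]
ft_force: [-0.4, -0.6, 1.9]
gripper_width: 0.0112
grip_force: 50.4
```

The tip met the lock's floor at TCP z 0.1341, as predicted (0.134), so the key is home. Now starting the turn about the key's axis, which lies at tool x −5.5.

>>> {"name": "carry_out", "arguments": {"increments": "0 0 0.3 0 0 0 5;0 0 0.3 0 0 0 5;0 0.29 0.3 0 0 0.5 5;0 0.57 0.3 0 0 1 5;-0.1 0.86 0.3 0 0 1.5 5;-0.1 1.14 0.3 0 0 2 5;-0.2 1.42 0.3 0 0 2.5 5;-0.3 1.7 0.3 0 0 3 5;-0.4 1.97 0.3 0 0 3.5 5;-0.5 2.24 0.3 0 0 4 5;-0.5 2.24 0.3 0 0 4 5", "grip_force": 60}}

```text
time_s: 17.32
eef_pos: [0.5655, 0.1606, 0.134]
tcp_rot: [0.351, 3.121, 0.001]
ft_force: [-0.2, 0.0, 3.6]
gripper_width: 0.0109
grip_force: 60.5
```

```bash
python3 -c "
from h import *
plan(.5646,.1576,.134,77.2)"
```

```text
shift [ 0.2 -3.1 -0. ] turn [ 0.01  0.01 -0.01] | t 17.32 p [0.5655 0.1606 0.134 ] th 77.15 q [ 0.2   0.35  1.8   0.    1.   -1.14] F [-0.22  0.04  3.59] M [0.12 0.07 0.13] w 0.0109 g 60.5
```

>>> {"name": "carry_out", "arguments": {"increments": "0 0.57 0 0 0 1 5;-0.1 1.14 0 0 0 2 5;-0.3 1.7 0 0 0 3 5;-0.5 2.24 0 0 0 4 5;-0.7 2.75 0 0 0 5 5;-1.05 3.23 0 0 0 6 5;-1.4 3.68 0 0 0 7 5;-1.8 4.09 0 0 0 8 5;-2.3 4.45 0 0 0 9 5;-2.3 4.45 0 0 0 9 5;-2.3 4.45 0 0 0 9 5;-2.3 4.45 0 0 0 9 5"}}

```text
time_s: 18.32
eef_pos: [0.5683, 0.1645, 0.134]
tcp_rot: [-1.726, -2.625, -0.002]
ft_force: [-2.1, 1.5, 5.3]
gripper_width: 0.011
grip_force: 60.7
```

```bash
python3 - <<'E'
from h import *
plan(.5646,.1576,.134,23)
im,d=cams.capture('scene')
cv2.imwrite('pics/turn.png',cv2.resize(im[130:250,270:430],(800,600),interpolation=cv2.INTER_CUBIC))
E
```

```text
shift [-4.9 -6.2 -0. ] turn [ 0.01 -0.01  0.06] | t 18.32 p [0.5683 0.1645 0.134 ] th 23.35 q [ 0.21  0.35  1.79  0.    1.   -0.2 ] F [-2.13  1.5   5.35] M [0.34 0.38 0.07] w 0.011 g 60.7
```

View pics/turn.png

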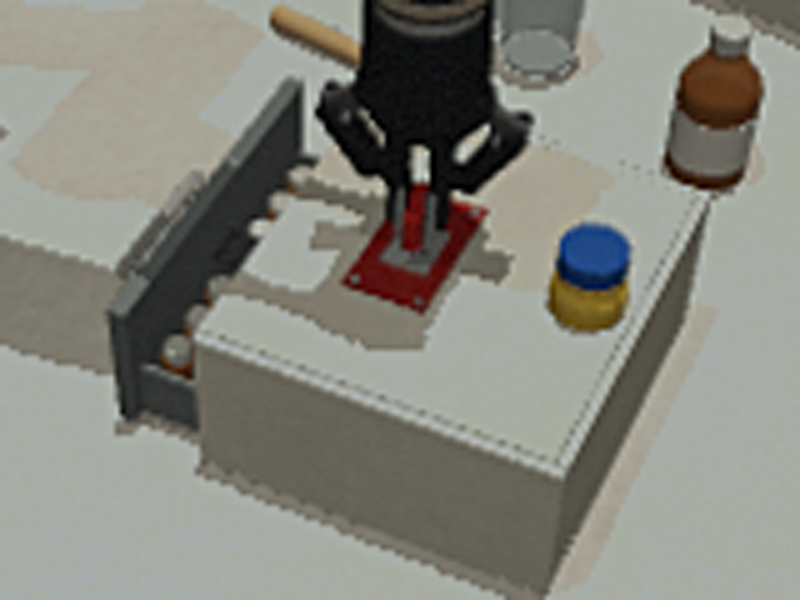

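Drawer panel stands open at (210,250) in the crop, with the key's red handle upright between the fingers at (415,220). Releasing and backing off upward.

>>> {"name": "carry_out", "arguments": {"increments": "0 0 0 0 0 0 14;0 0 0 0 0 0 20;0 0 0 0 0 0 30;0 0 0 0 0 0 40;0 0 0 0 0 0 40;0 0 0 0 0 0 40;0 0 -5 0 0 0 40;0 0 -20 0 0 0 40;0 0 -45 0 0 0 40;0 0 -80 0 0 0 40;0 0 -110 0 0 0 40;0 0 -110 0 0 0 40;0 0 -110 0 0 0 40"}}

```text
time_s: 19.45
eef_pos: [0.5702, 0.1644, 0.2469]
tcp_rot: [1.727, 2.619, 0.007]
ft_force: [0.2, -0.2, 0.3]
gripper_width: 0.0401
grip_force: 0.0
```

```bash
python3 - <<'E'
from h import *
plan(.5646,.1576,.244,23)
im,d=cams.capture('scene')
cv2.imwrite('pics/end.png',cv2.resize(im[130:250,270:430],(800,600),interpolation=cv2.INTER_CUBIC))
for n in('red_key_tip','red_key_centre'):
    r=cams.pinpoint(n,'scene'); print(n,[(np.round(x['location'],4),round(x['confidence'],2)) for x in r[:2]])
E
```

```text
shift [-4.1 -7.8  2.9] turn [0.06 0.01 0.03] | t 19.45 p [0.5702 0.1644 0.2469] th 23.19 q [ 0.21  0.23  1.7  -0.    1.2  -0.2 ] F [ 0.16 -0.2   0.32] M [ 0.02 -0.03  0.04] w 0.0401 g 0.0
red_key_tip [(array([0.5689, 0.16  , 0.1038]), 0.38)]
red_key_centre [(array([0.5702, 0.1586, 0.1459]), 0.55), (array([ 0.5082, -0.2726,  0.0114]), 0.3)]
```

View pics/end.png

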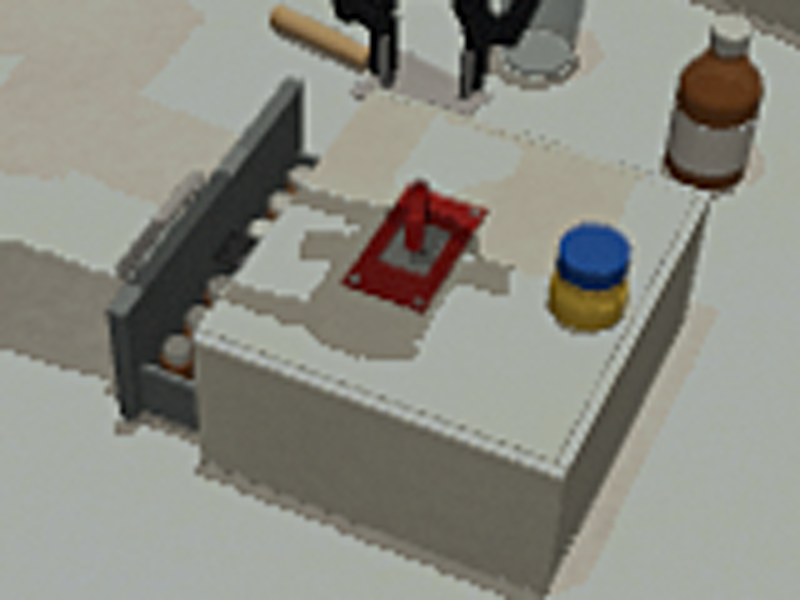

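The key stands upright and turned in the lock at (415,215), the drawer is open at (210,250), and the gripper is clear. Handing in.

```bash
python3 -c "
from h import *
print(env.sign_off())"
```

```text
the job is handed in; nothing more can be done
None
```

The red key is fully home and left turned in the lock, the drawer has sprung open, and the gripper has let go and is clear; I handed the job in at about 19.5 s, and no verdict came back.

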